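# Refit the ring burr of the leaning grinder

### The arm

A 7-joint arm with a two-finger parallel gripper is mounted at the origin on a cart in front of the work surface, level with it; the furniture and walls round the work are solid. World frame = base frame: x ahead of the robot, y to its left, z up, the work surface at z = 0. Lengths are in m, angles in rad, forces in N, time in s.
With the tool pointing down it reaches from about 0.425 to 0.95 m from the base axis. Payload 4.7 kg.
Tool frame: the origin (TCP) lies between the finger pads; the fingertips stand 25 mm ahead of it and the grasp point (between the pads) lies 6 mm ahead of it; z points along the fingers, y is the line along which they close (so a half turn about z gives the same grasp; the last joint's range is limited). The gripper opens to 85 mm and grips with 20 to 120 N. Pads are 22 mm wide; open, the fingers measure 114 mm over their backs; the gripper's body (76 mm by 85 mm) begins 54 mm behind the grasp point. The pads swing forward as they close: fully open they stand 13 mm farther back than shut.
Start: joints at [1.256, 0.469, -0.049, 1.532, 0.024, 1.141, -0.082], TCP at [0.19, -0.648, 0.256] pointing down, gripper open.
Joint ranges: [-2.59, 2.59], [-0.33, 1.99], [-1.39, 1.29], [0.1, 2.45], [-1.04, 4.18], [0.21, 1.99], [-2.66, 2.66]. Speed limits (rad/s): [2.57, 2.57, 3.14, 3.14, 3.14, 3.14, 3.14].

### API

Orientations are given as a 3x3 rotation matrix whose columns are the frame's x, y, z axes.
In Python, from rig import * gives the robot as it stands. Calls block until the motion is done:
- movep(position, orientation): joint-space move of the TCP to a pose.
- move_l(position, attitude=None, feed=0.15, until_force=None): straight line of the TCP; attitude=None keeps the orientation; feed is the mean speed in m/s. With until_force (N) it stops when the force on the tool has changed by that much, and returns True; else False.
- move_joints(angles): joint-space move.
- command_gripper(opening, newtons=None): finger opening in m; newtons is the grip in N (None keeps the last); returns when the fingers have stopped.
- sleep(seconds).
- inverse_kinematics(position, orientation): joint angles nearest the present ones, or None.
- sense(): the state.
- camera(name): name is "scene" or "top"; returns (picture, depth): 400x640x3 uint8, red, green, blue; 400x640 float32, m along the optical axis (not along the pixel's ray), 0 where there is no reading.
- camera_params(name): a dict with "K" (3x3 intrinsics, pixels), "position" and "rotation" of the camera in the world. Camera axes: x right, y down, z forward; pixel columns grow to the right and rows downward; lengths in m; the calibration is good to about 2 mm. A picture is of the moment at which its call begins. camera_params takes no time and is no camera call.
A pose or a line that the arm cannot do raises Unreachable and nothing moves.
- finish_job(): hands the job in; it is judged then, once.
The state is a dict: "time_s": time; "joint_pos": joint angles; "qd": joint speeds; "joint_efforts": joint torques, N m; "position": TCP position; "tcp_rot": TCP orientation; "wrist_force": force on the tool from outside, world axes, zero at the start; "ft_torque": the same for the moment, N m; "finger_gap": finger opening in m; "gripper_force": force on a finger pad.
Only numpy, scipy, OpenCV 4.12 (cv2) and the standard library are available. Lean on these libraries where they do the work, as an engineer would, in place of code of your own. Each camera call takes 0.05 s, during which the arm holds its last target. There are 200 camera calls.

### The job

The leaning grinder has been brushed out: take its burr carrier by the bail from the rubber mat, set it into the open chamber and, pressing only lightly, turn it until its three lugs drop into the slots of the grind collar, so that it sits fully home with the lugs sunk below the collar's face. Let go of it and leave the cup, brush, tamper and portafilter where they are.

Things in the scene. Friction and masses are not known exactly. Their poses are not given: they have to be found in the camera images.
- carrier: Burr carrier, 0.19-0.3 kg: ring 59.6 mm wide, 22 mm high, lower edge bevelled 4 mm. Three lugs 14-20 mm above its underside reach out to radius 38: one 14 mm wide at -x, two 8 mm wide at +-60 deg from +x. Bail on top: crossbar 54 mm along x, 10 mm thick in y, 46-64 mm above the underside, to pinch across y. Origin: centre of underside; z up its axis. On the mat its yaw is within 0.85 rad of 0.
- chamber_mouth (a point): Centre of the grind collar's face (100 mm wide ring, top of the grinder's chamber), about 0.215 m high. Frame: z out of the chamber along its axis, leaning 30 deg from vertical to the front; y level, x up the slope. Bore 62 mm wide, open 36 mm deep. The collar, 9 mm thick, has three slots, 4 mm wider than the lugs, out to radius 40.5; lugs pass through them onto a ledge.
- burr_home (a point): Where the carrier's origin lies when it is home: on the chamber's axis, 23 mm below the collar's face; axes as chamber_mouth. Resting on the collar unkeyed, the carrier is 9 mm higher. Keyed, the carrier's x is turned about z from this x by the grind setting, between -0.55 and 0.55 rad, not told (the wide slot is then that far from -x); only that way round fits. The collar turns stiffly, 1.5 N m.
- mat: Black rubber mat, 140 x 200 x 4 mm, fixed; origin at the centre of its underside. The carrier stands on its far half.
- dose_cup: Steel cup, 58 mm wide, 64 mm high, under the grinder's chute; origin at the centre of its underside. Leave it.
- brush: Brush about 200 mm long, 16 mm high, lying on the near edge of the mat; origin under its middle. Leave it.
- tamper: Tamper with wooden handle, 58 mm wide, 86 mm high, standing on the worktop to the right of the grinder; origin at the centre of its underside. Leave it.
- portafilter: Portafilter with black handle, about 212 x 110 x 30 mm, lying on the worktop right of the mat; origin under its middle. Leave it.

How it is judged:
By the outcome, as a careful person would: the job done as asked, in the order asked, and still so for the second after the job is handed in, with the robot touching nothing.
It also fails if it takes over 72 s, if anything falls off the work surface, if the arm or the gripper's body presses on something with over 40 N, if the wrist force passes 120 N, or if a joint passes its speed limit or range.

## Working session

There is one attempt and no reset: what is moved stays moved. The work goes in short steps, each a Python script; the robot and the scene stay as the last script left them, time stands still between calls to the robot, and variables do not carry over. Pictures are saved under pics/ and viewed, at most 10 in all, crops included, and the job is handed in when it is done.

```bash
mkdir -p pics; ls; python3 - <<'E'
from rig import *
import cv2,numpy as np
for n in ("scene","top"):
    p,d=camera(n); np.savez(f"pics/{n}0.npz",p=p,d=d); cv2.imwrite(f"pics/{n}0.png",p[:,:,::-1])
    c=camera_params(n); print(n,c)
print(sense()["time_s"])
E
```

```text
pics
scene {'K': array([[409.84880297,   0.        , 318.7436056 ],
       [  0.        , 409.84880297, 205.67704864],
       [  0.        ,   0.        ,   1.        ]]), 'position': array([0.18482276, 0.7124733 , 0.59932544]), 'rotation': array([[-0.9147318 , -0.19373717,  0.35458659],
       [-0.40398916,  0.45512297, -0.79350856],
       [-0.0076484 , -0.86909665, -0.49458317]])}
top {'K': array([[435.50458893,   0.        , 320.79037095],
       [  0.        , 435.50458893, 200.93036536],
       [  0.        ,   0.        ,   1.        ]]), 'position': array([0.4122894 , 0.00252517, 1.09610732]), 'rotation': array([[-8.13480130e-03, -9.94329256e-01,  1.06033744e-01],
       [-9.99966492e-01,  7.99173289e-03, -1.77410409e-03],
       [ 9.16650242e-04, -1.06044623e-01, -9.94360949e-01]])}
0.1
```

View pics/scene0.png

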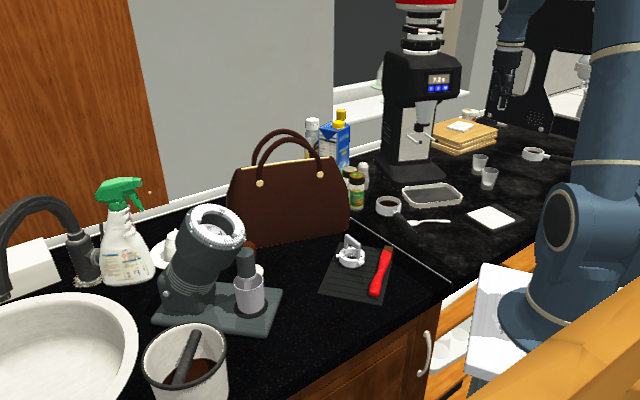

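View pics/top0.png

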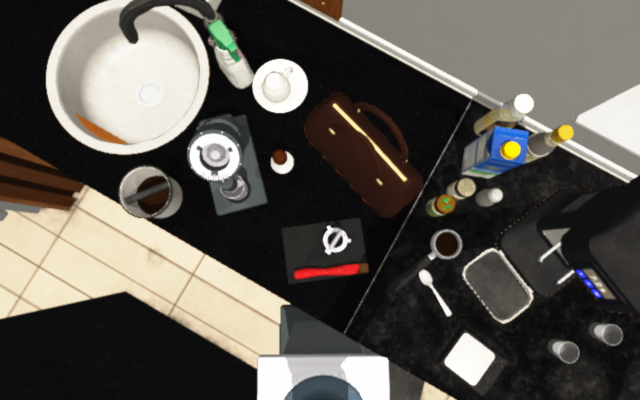

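The scene view shows the collar at about (215,228) and the carrier at (350,252). The top view shows the collar at about (215,155), the carrier at (336,239) and the tamper at (282,160). Next I'll zoom in and get points from depth.

```bash
cat > h.py <<'E'
import numpy as np,cv2
from rig import *
def cloud(n,d):
    c=camera_params(n);K=c["K"];v,u=np.mgrid[:400,:640]
    r=np.stack([(u-K[0,2])/K[0,0],(v-K[1,2])/K[1,1],np.ones(u.shape)],-1)*d[...,None]
    return r@c["rotation"].T+c["position"]
def load(n,i): z=np.load(f"pics/{n}{i}.npz"); return z["p"],z["d"]
def snap(n,i):
    p,d=camera(n); np.savez(f"pics/{n}{i}.npz",p=p,d=d); return p,d
E
python3 - <<'E'
from h import *
tiles=[]
for n,c1,c2 in(("top",(215,157),(336,241)),("scene",(215,228),(350,254))):
    p,d=load(n,0);P=cloud(n,d);row=[]
    for c in(c1,c2):
        w,h=32 if c is c1 and n=="top" else 36,26
        t=p[c[1]-30:c[1]+30,c[0]-40:c[0]+40]; row.append(cv2.resize(t,(400,300),interpolation=cv2.INTER_CUBIC))
    tiles.append(np.hstack(row))
    print(n)
    # white ring of the collar: bright pixels in window
    for c,(w,h) in((c1,(34,34)),(c2,(22,22))):
        s=np.s_[c[1]-h:c[1]+h,c[0]-w:c[0]+w]
        m=(p[s].min(-1)>110)&(d[s]>0);q=P[s][m]
        print(m.sum(),np.median(q,0),q.min(0),q.max(0),np.histogram(q[:,2],bins=np.arange(-.01,.27,.01))[0])
cv2.imwrite("pics/crop0.png",np.vstack(tiles)[:,:,::-1])
E
```

```text
top
2017 [0.60453797 0.22043875 0.201468  ] [ 0.54437471  0.16872281 -0.00173291] [0.73449877 0.35959849 0.24238748] [  9  43   1  32  17   1   0   8   5  23   7   9   2   0   0   0   3   4
 148 194 442 317 210 228 298  16   0   0]
452 [ 0.4296689  -0.03192855  0.02659423] [ 0.39572005 -0.07404942 -0.00046912] [ 0.46667406 -0.00396803  0.0733725 ] [  1  70  13 265  13   1   1  74  14   0   0   0   0   0   0   0   0   0
   0   0   0   0   0   0   0   0   0   0]
scene
1837 [0.6163142  0.21020003 0.20225427] [ 0.55509482 -0.19738926 -0.00242195] [0.99045615 0.27292347 0.24044517] [  9 160 108  81  30   0   0   0   1   4   5   6   2   0   0   0   0   0
  23  78 332 287 220 254 236   1   0   0]
524 [ 0.4338911  -0.01981452  0.0244837 ] [ 0.3998205  -0.13498597 -0.00200177] [ 0.46915128 -0.00106592  0.07012373] [  1  53 113 229  21  23  16  67   1   0   0   0   0   0   0   0   0   0
   0   0   0   0   0   0   0   0   0   0]
```

View pics/crop0.png

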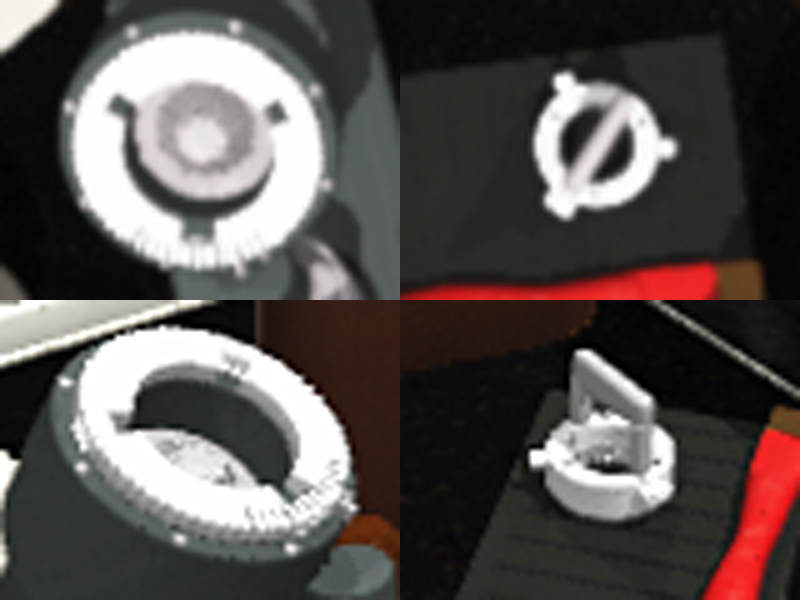

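Both crops are clear. In the top crop the wide slot is at about (200,225) and the narrow slots at (120,105) and (280,110). The carrier's wide lug is at (560,205), with its bail running up to (625,95). Next I'll fit the collar plane, circle and slots, and the carrier's ring and bar.

```bash
cat > fit.py <<'E'
from h import *
from scipy.optimize import least_squares
def circ(q,r=None):
    return least_squares(lambda a:np.hypot(q[:,0]-a[0],q[:,1]-a[1])-(r or a[2]),[*q.mean(0)[:2],.03],loss="soft_l1",f_scale=.001).x
if __name__=="__main__":
  for n,c1,c2 in(("top",(215,157),(336,241)),("scene",(215,228),(350,254))):
    print(n);p,d=load(n,0);P=cloud(n,d);cp=camera_params(n)
    m=np.zeros(d.shape,bool);m[c1[1]-30:c1[1]+30,c1[0]-34:c1[0]+34]=1
    m&=(p.min(-1)>150)&(P[...,2]>.17)&(P[...,2]<.25); q=P[m]
    for _ in range(6):
        o=q.mean(0);nz=np.linalg.svd(q-o)[2][2];nz*=np.sign(nz[2])
        e=(P[m]-o)@nz;q=P[m][abs(e)<.003]
    z=nz;y=np.cross([0,0,1.],z);y/=np.linalg.norm(y);x=np.cross(y,z)
    print("z",z,"lean",np.degrees(np.arccos(z[2])),"y",y,len(q),np.std((q-o)@z))
    # rays onto face plane
    v,u=np.mgrid[:400,:640];K=cp["K"]
    r=np.stack([(u-K[0,2])/K[0,0],(v-K[1,2])/K[1,1],np.ones(u.shape)],-1)@cp["rotation"].T
    t=((o-cp["position"])@z)/(r@z);F=cp["position"]+r*t[...,None]
    white=np.zeros(d.shape,np.uint8);white[m&(abs((P-o)@z)<.004)]=255
    ct=max(cv2.findContours(white,cv2.RETR_EXTERNAL,cv2.CHAIN_APPROX_NONE)[0],key=len)[:,0]
    L=np.stack([(F-o)@x,(F-o)@y],-1)
    E=L[ct[:,1],ct[:,0]];C=circ(E);print("outer circle",C,"centre world",o+C[0]*x+C[1]*y)
    rho=np.hypot(L[...,0]-C[0],L[...,1]-C[1]);ang=np.arctan2(L[...,1]-C[1],L[...,0]-C[0])
    g=p.min(-1)
    s=(rho>.0335)&(rho<.039)
    for lo in range(-180,180,12):
        k=s&(np.degrees(ang)>=lo)&(np.degrees(ang)<lo+12);print(f"{lo}:{int(np.median(g[k]))}/{g[k].min()}",end=" ")
    print()
    k=s&(g<150)
    for a0 in(-180,-60,60):
        da=(ang-np.radians(a0)+np.pi)%(2*np.pi)-np.pi
        kk=k&(abs(da)<.75);w=200.-g[kk];print(a0,kk.sum(),(da[kk]*w).sum()/w.sum() if kk.any() else None)
    # carrier
    m=np.zeros(d.shape,bool);m[c2[1]-24:c2[1]+20,c2[0]-24:c2[0]+24]=1;m&=p.min(-1)>90
    b=P[m&(P[...,2]>.056)&(P[...,2]<.075)];ring=P[m&(P[...,2]>.022)&(P[...,2]<.03)]
    dv=np.linalg.svd((b-b.mean(0))[:,:2])[2][0];e=(b-b.mean(0))[:,:2]@dv
    print("bar",b.mean(0),b.mean(0)[:2]+dv*(e.min()+e.max())/2,"len",np.ptp(e),"yaw",np.arctan2(dv[1],dv[0]),"z",np.percentile(b[:,2],[10,50,90]),"ringz",np.median(ring[:,2]),"ring",circ(ring),len(b),len(ring))
E
python3 fit.py
```

```text
top
z [-0.50481307 -0.12574451  0.85402113] lean 31.348239428217617 y [ 0.24170559 -0.97034963  0.        ] 132 0.0015080371752693158
outer circle [-0.01884222 -0.00601568  0.06279431] centre world [0.60896788 0.22899644 0.21336318]
-180:251/154 -168:245/129 -156:243/152 -144:245/129 -132:251/222 -120:253/243 -108:254/253 -96:254/254 -84:254/254 -72:254/254 -60:254/249 -48:249/206 -36:174/70 -24:88/46 -12:48/44 0:48/45 12:103/49 24:164/80 36:208/180 48:207/191 60:213/207 72:207/161 84:222/142 96:254/253 108:254/254 120:254/254 132:254/254 144:254/254 156:254/239 168:252/238 
-180 3 0.4829033445270584
-60 8 0.6537970347752051
60 8 -0.5478031193807497
bar [ 0.43258545 -0.03269176  0.06803629] [ 0.43258352 -0.03269052] len 0.05306011764537186 yaw 2.570014681583091 z [0.06514698 0.06810447 0.07076481] ringz 0.0264550096677465 ring [ 0.43192743 -0.03202335  0.02614979] 91 265
scene
z [-0.48668161 -0.12454902  0.86465516] lean 30.15664720399866 y [ 0.24792494 -0.96877924  0.        ] 978 0.0009463982723542832
outer circle [0.00057524 0.00243909 0.04911185] centre world [0.60062282 0.22167228 0.21450787]
-180:254/254 -168:254/254 -156:255/127 -144:136/55 -132:255/254 -120:254/254 -108:254/254 -96:254/254 -84:254/254 -72:254/254 -60:254/215 -48:255/253 -36:253/151 -24:129/63 -12:168/155 0:254/254 12:254/254 24:254/254 36:255/254 48:255/254 60:255/255 72:255/255 84:255/188 96:194/160 108:255/226 120:255/254 132:255/254 144:254/254 156:254/254 168:254/254 
-180 4 0.6634873661775157
-60 6 0.6825531404400009
60 0 None
bar [ 0.43236066 -0.0277423   0.06389374] [ 0.43507517 -0.02941202] len 0.05267734074482672 yaw 2.590138268925604 z [0.05781364 0.06501739 0.06804642] ringz 0.025204598769230813 ring [ 0.43286308 -0.02929925  0.02554152] 106 196
```

```bash
cat > fit2.py <<'E'
from fit import *
z0=np.array([-.4867,-.1245,.8647]);c0=np.array([.6015,.2215,.2145])
for n in("top","scene"):
    p,d=load(n,0);P=cloud(n,d);cp=camera_params(n);g=p.min(-1)
    m=(g>150)&(abs((P-c0)@z0)<.008)&(np.linalg.norm(P-c0,axis=-1)<.06);z=z0;o=c0
    for _ in range(8):
        q=P[m&(abs((P-o)@z)<.004)];o=q.mean(0);z=np.linalg.svd(q-o)[2][2];z*=np.sign(z[2])
    y=-np.cross([0,0,1.],z);y/=np.linalg.norm(y);x=np.cross(y,z)
    print(n,"z",z,"lean",np.degrees(np.arccos(z[2])),"head",np.arctan2(x[1],x[0]),len(q),np.std((q-o)@z))
    v,u=np.mgrid[:400,:640];K=cp["K"]
    r=np.stack([(u-K[0,2])/K[0,0],(v-K[1,2])/K[1,1],np.ones(u.shape)],-1)@cp["rotation"].T
    F=cp["position"]+r*(((o-cp["position"])@z)/(r@z))[...,None]
    L=np.stack([(F-o)@x,(F-o)@y],-1)
    w=np.where((g>150)&(abs((P-o)@z)<.005)&(np.linalg.norm(P-o,axis=-1)<.06),255,0).astype(np.uint8)
    ct=max(cv2.findContours(w,cv2.RETR_EXTERNAL,cv2.CHAIN_APPROX_NONE)[0],key=len)[:,0]
    C=circ(L[ct[:,1],ct[:,0]]);print("outer",C,"centre",o+C[0]*x+C[1]*y)
    # sample circle r=36.5 with bilinear
    L-=C[:2]
    a=np.radians(np.arange(0,360,3));g3=g.astype(np.float32);pr=0
    for rr in(.034,.036,.038):
        W=o+(C[0]+rr*np.cos(a))[:,None]*x+(C[1]+rr*np.sin(a))[:,None]*y
        k=(W-cp["position"])@cp["rotation"]@K.T;uv=(k[:,:2]/k[:,2:]).astype(np.float32)
        pr=pr+cv2.remap(g3,uv[:,0].copy(),uv[:,1].copy(),cv2.INTER_LINEAR)[:,0]/3
    print({int(round(np.degrees(t))):int(v) for t,v in zip(a,pr) if v<215})
E
python3 fit2.py
```

```text
top z [-0.48297841 -0.1262023   0.86648995] lean 29.946723936094266 head 0.25558543063633593 1027 0.0015367050051434963
outer [-1.40794821e-03  1.99105565e-05  4.87470748e-02] centre [0.59992484 0.21952532 0.21601606]
{36: 201, 39: 127, 42: 105, 45: 110, 48: 148, 51: 212, 150: 206, 153: 145, 156: 112, 159: 118, 162: 119, 165: 113, 168: 104, 171: 132, 273: 187, 276: 125, 279: 105, 282: 111, 285: 137, 288: 211}
scene z [-0.48682263 -0.12389734  0.8646694 ] lean 30.155023369752975 head 0.2492113366980125 996 0.0010489612392707746
outer [-0.00056001 -0.00260006  0.04918207] centre [0.60065579 0.22171027 0.21446032]
{33: 186, 36: 139, 39: 143, 42: 127, 45: 122, 48: 183, 153: 190, 156: 106, 159: 81, 162: 117, 165: 152, 168: 160, 171: 163, 174: 175, 177: 212, 276: 191, 282: 193, 285: 202}
```

Both views agree: centre (0.600, 0.2206, 0.215), lean 30°, heading 0.252, grind setting about -0.31. Now I'll check reachability and grasp.

```bash
cat >> h.py <<'E'
hd,ln=.252,np.radians(30)
Zc=np.array([-np.sin(ln)*np.cos(hd),-np.sin(ln)*np.sin(hd),np.cos(ln)])
Yc=np.array([-np.sin(hd),np.cos(hd),0]);Xc=np.cross(Yc,Zc)
Cc=np.array([.6003,.2206,.2152])
def tool(X,Y,Z,s): return np.stack([s*X,-s*Y,-Z],1)   # carrier axes -> tool
def at(h,a,s,dx=0,dy=0,grip=.061):
    "carrier origin h above collar face, turned a; returns TCP pose"
    X=np.cos(a)*Xc+np.sin(a)*Yc;Y=np.cross(Zc,X)
    return Cc+dx*Xc+dy*Yc+(h+grip)*Zc,tool(X,Y,Zc,s)
def graspR(yaw,s):
    return tool(np.array([np.cos(yaw),np.sin(yaw),0]),np.array([-np.sin(yaw),np.cos(yaw),0]),np.array([0,0,1.]),s)
E
python3 - <<'E'
from h import *
print(sense()["tcp_rot"].round(2) if hasattr(sense()["tcp_rot"],"round") else sense()["tcp_rot"])
for s in(1,-1):
    print(s,inverse_kinematics([.4325,-.0308,.15],graspR(-.56,s)),inverse_kinematics([.4325,-.0308,.066],graspR(-.56,s)))
    for a in(-.6,-.31,0):
        for h in(.08,-.023): print(a,h,inverse_kinematics(*at(h,a,s)))
E
```

```text
[[ 0.96  0.28 -0.  ]
 [ 0.28 -0.96  0.  ]
 [-0.   -0.   -1.  ]]
1 [ 0.39388347  0.25507249 -0.47984729  2.1704448   0.17150021  0.75120925
 -2.32933643] [ 0.23574174  0.39279363 -0.31212669  2.23991298  0.23148357  0.53791016
 -2.38449118]
-0.6 0.08 [-1.01025493e+00 -2.06297327e-03  5.18161740e-01  2.04226468e+00
  2.13558862e-01  6.00639980e-01 -2.55625207e+00]
-0.6 -0.023 [-0.49642079  0.20386703  0.02685866  2.03491511  0.26719529  0.40275264
 -2.60983094]
-0.31 0.08 [ 0.66888572  0.16306989 -1.25585039  1.97225292  0.49864735  0.66269658
 -2.4980787 ]
-0.31 -0.023 [ 0.04320423  0.25900326 -0.60074624  2.00644867  0.61833368  0.47820993
 -2.62407928]
0 0.08 [-0.45160217  0.02341052 -0.04861732  2.0167283   0.2202474   0.60255248
 -1.9686914 ]
0 -0.023 [ 0.16730327  0.28881928 -0.75344387  2.00058727  0.7122301   0.51132799
 -2.3903534 ]
-1 [ 0.73183393  0.34202515 -0.88894882  2.15478075  0.37099462  0.8013165
  0.61871699] [ 0.56114706  0.47113194 -0.71168023  2.22293217  0.5355195   0.61987231
  0.46678498]
-0.6 0.08 [ 0.4618562   0.10148368 -1.00404103  1.97777447  0.37448191  0.62979561
  0.45465761]
-0.6 -0.023 [-0.14171404  0.22964094 -0.38184676  2.01583034  0.49208285  0.4434507
  0.33346297]
-0.31 0.08 [ 0.61303381  0.14024014 -1.18278923  1.97356701  0.45411387  0.64957286
  0.68027116]
-0.31 -0.023 [ 0.12363161  0.27711524 -0.69895039  2.00260274  0.67805456  0.49845606
  0.4687458 ]
0 0.08 [ 0.74433475  0.21202826 -1.36964492  1.97070364  0.58821133  0.69413114
  0.87884837]
0 -0.023 [ 0.40522851  0.39355244 -1.07851565  1.99068495  0.93451085  0.62479032
  0.58061493]
```

```bash
python3 - <<'E'
from h import *
R=graspR(-.56,-1)
print(sense()["time_s"])
movep([.2,-.45,.3],R);movep([.36,-.24,.3],R)
movep([.4325,-.0308,.15],R);print(sense()["time_s"])
command_gripper(.05,30)
f=move_l([.4325,-.0308,.0655],feed=.1,until_force=6)
print(f,sense()["position"])
command_gripper(0.0,40)
s=sense();print(s["finger_gap"],s["gripper_force"],s["wrist_force"])
move_l([.4325,-.0308,.20],feed=.12)
s=sense();print(s["time_s"],s["finger_gap"],s["wrist_force"])
for n in("top","scene"):snap(n,1)
p,_=load("scene",1);q,_=load("top",1)
cv2.imwrite("pics/g1.png",np.hstack([p[100:330,150:480],q[100:330,150:480]])[:,:,::-1])
E
```

```text
0.1
3.9667
False [ 0.4329098  -0.03068105  0.06586782]
0.009264090467913839 43.002278208732605 [-0.69634195 -1.41420113  2.41448707]
7.1167 0.009093168880792257 [ 0.07942646 -0.11328442 -2.57934719]
```

View pics/g1.png

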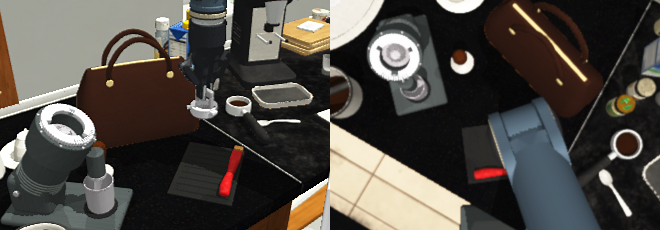

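The carrier is held, with about 2.6 N of weight. Next I'll bring it in front of the mouth and look at the two together.

```bash
python3 - <<'E'
from h import *
movep([.45,.05,.32],graspR(-.4,-1))
movep(*at(.05,-.31,-1))
s=sense();print(s["time_s"],s["position"],at(.05,-.31,-1)[0],s["wrist_force"])
for n in("top","scene"):snap(n,2)
p,_=load("scene",2);q,_=load("top",2)
r=lambda t:cv2.resize(t,(400,400),interpolation=cv2.INTER_CUBIC)
cv2.imwrite("pics/g2.png",np.hstack([r(p[150:270,150:270]),r(q[90:210,170:290])])[:,:,::-1])
E
```

```text
8.625 [0.54609638 0.20431635 0.30902815] [0.54655293 0.20676156 0.31132882] [-0.20521948 -0.56427564 -3.70959482]
```

View pics/g2.png

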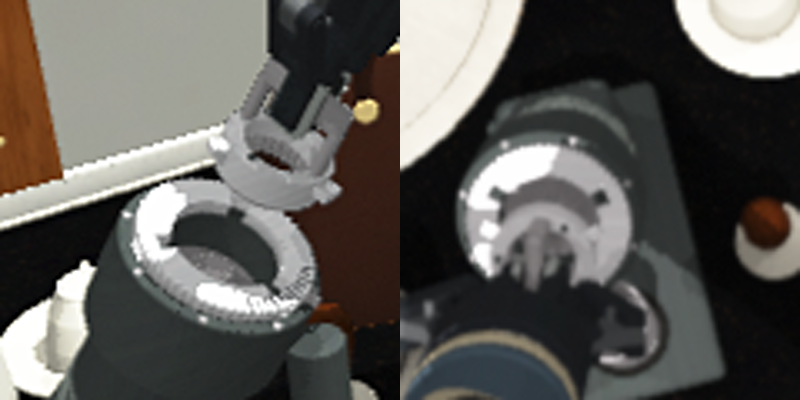

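```bash
python3 - <<'E'
from fit import *
import h
s=sense();print(s["time_s"],s["position"])
T=np.array(s["position"]);R=np.array(s["tcp_rot"]);X,Y,Z=-R[:,0],R[:,1],-R[:,2]
O=T-.061*Z
cs={"scene":np.array([.60066,.22171,.21446]),"top":np.array([.59992,.21953,.21602])}
for n in("scene","top"):
    p,d=snap(n,3);P=cloud(n,d);D=P-O;l=np.stack([D@X,D@Y,D@Z],-1)
    rho=np.hypot(l[...,0],l[...,1])
    hh=np.histogram(l[...,2][(rho>.02)&(rho<.034)],bins=np.arange(-.012,.034,.002))[0];print(n,hh)
    for lo,hi in((.001,.013),(.003,.015)):
        m=(rho>.024)&(rho<.036)&(l[...,2]>lo)&(l[...,2]<hi);q=l[m]
        # outer surface only: facing the camera
        cd=(camera_params(n)["position"]-O);cl=np.array([cd@X,cd@Y]);q=q[q[:,:2]@cl>0]
        if len(q)>20:
            C=circ(q,.0298);w=O+C[0]*X+C[1]*Y;e=w-cs[n];print(len(q),C[:2],circ(q),"vs collar axis x,y,z",e@Xc,e@Yc,e@Zc)
    m=(rho<.03)&(l[...,2]>.045)&(l[...,2]<.075);print("bar top",np.percentile(l[m][:,2],[50,90,97]))
    m=(rho>.026)&(rho<.031)&(l[...,2]>.017)&(l[...,2]<.028);print("ringtop",np.median(l[m][:,2]),m.sum())
E
```

```text
8.725 [0.54690209 0.20417951 0.31008187]
scene [  0   0   0   0   0  16  11  33  40  38  50  36  48  42  47 106 151   9
  11   9   8  11]
157 [ 0.00192988 -0.000855  ] [ 0.00215716 -0.00134045  0.03026388] vs collar axis x,y,z 0.00034059580429172015 -0.005132405381609614 0.05002600171367109
186 [ 0.0019218  -0.00068724] [ 0.00250333 -0.00185634  0.03093416] vs collar axis x,y,z 0.0003845990258832022 -0.004970326719643547 0.05002547463678551
bar top [0.05763459 0.06764413 0.07131972]
ringtop 0.01990421910116388 143
top [  0   0   0   0   0   0   0   2   3  10   8   6   9  11   9  20  95 124
  37   1   0   2]
34 [9.39763694e-04 8.41052817e-05] [0.00038966 0.00029433 0.03030415] vs collar axis x,y,z -6.333940541664921e-07 -0.0020072879052443404 0.04804376851697909
44 [9.83695224e-04 6.65400875e-05] [0.00050934 0.00019152 0.03022816] vs collar axis x,y,z 3.5748534941219594e-05 -0.002037534721770708 0.04804374104187185
bar top [0.06291148 0.06809452 0.07124917]
ringtop 0.022144000375515255 144
```

```bash
python3 - <<'E'
from h import *
sleep(.3);s=sense();print(s["time_s"],s["position"],s["qd"])
x,y=np.array(s["position"])-at(.05,-.31,-1)[0],0
print(x@Xc,x@Yc,x@Zc)
move_l(at(.02,-.31,-1)[0],at(.02,-.31,-1)[1],feed=.06);sleep(.2)
s=sense();x=np.array(s["position"])-at(.02,-.31,-1)[0];print(x@Xc,x@Yc,x@Zc,s["wrist_force"])
Ra=at(.02,-.31,-1)[1];print("rot err",cv2.Rodrigues(Ra.T@np.array(s["tcp_rot"]))[0].ravel())
E
```

```text
9.125 [0.54666088 0.2064455  0.31138843] [-0.00381931  0.00058125 -0.00146431 -0.00011704  0.00233563 -0.0021461
  0.00032569]
5.2095477052374764e-05 -0.0003329944370121583 3.875489403304681e-05
0.0003094120951018394 5.364169112530397e-05 0.00036966361722989393 [-0.21437224  0.18548125 -3.18453436]
rot err [-6.80918854e-05 -8.24014293e-04 -9.87859653e-05]
```

```bash
cat > rel.py <<'E'
from fit import *
def rel(i):
    s=sense();T=np.array(s["position"]);R=np.array(s["tcp_rot"]);X,Y,Z=-R[:,0],R[:,1],-R[:,2];O=T-.061*Z
    cs={"scene":np.array([.60066,.22171,.21446]),"top":np.array([.59992,.21953,.21602])}
    for n in("scene","top"):
        p,d=snap(n,i);P=cloud(n,d);D=P-O;l=np.stack([D@X,D@Y,D@Z],-1);rho=np.hypot(l[...,0],l[...,1])
        m=(rho>.024)&(rho<.036)&(l[...,2]>.003)&(l[...,2]<.014);q=l[m]
        cd=camera_params(n)["position"]-O;q=q[q[:,:2]@np.array([cd@X,cd@Y])>0]
        if len(q)>20:
            C=circ(q,.0298);e=O+C[0]*X+C[1]*Y-cs[n];print(n,len(q),"in tool",C[:2],"vs collar",e@Xc,e@Yc,e@Zc)
E
python3 -c "
from rel import *
rel(4)"
```

```text
scene 152 in tool [-0.02199744  0.04847121] vs collar -0.0059806228635096844 0.05192774913208229 0.021308414745602598
top 32 in tool [ 0.0006444  -0.00016779] vs collar 0.0010608270869697182 0.0006274099076409223 0.019342666645895054
```

```bash
cat >> h.py <<'E'
def rep(tag,dx,dy):
    s=sense();e=np.array(s["position"])-Cc;f=np.array(s["wrist_force"]);t=np.array(s["ft_torque"])
    print(tag,"t%.2f"%s["time_s"],"h %.1fmm xy %.1f %.1f"%((e@Zc-.061)*1e3,e@Xc*1e3,e@Yc*1e3),"F xyz",(f@np.stack([Xc,Yc,Zc],1)).round(1),"T",(t@np.stack([Xc,Yc,Zc],1)).round(2),flush=True)
E
python3 - <<'E'
from h import *
dx,dy=-.001,-.0002
p,R=at(.012,-.31,-1,dx,dy);move_l(p,R,feed=.05);sleep(.2);rep("pre",dx,dy)
p,R=at(-.016,-.31,-1,dx,dy);print(move_l(p,R,feed=.02,until_force=5));rep("stop",dx,dy);sleep(.2);rep("settled",dx,dy)
E
```

```text
pre t10.58 h 12.1mm xy -0.9 -0.1 F xyz [-1.3 -0.7 -2.8] T [-0.01  0.86 -0.07]
False
stop t12.13 h -15.9mm xy -0.9 -0.2 F xyz [-1.7 -0.4 -2.5] T [ 0.01  0.82 -0.06]
settled t12.33 h -15.9mm xy -1.0 -0.2 F xyz [-1.8 -0.3 -2.5] T [-0.03  0.88  0.01]
```

```bash
python3 - <<'E'
from h import *
dx,dy=-.001,-.0002
p,R=at(-.027,-.31,-1,dx,dy);print(move_l(p,R,feed=.015,until_force=5));rep("stop",dx,dy);sleep(.2);rep("settled",dx,dy)
E
```

```text
True
stop t12.82 h -22.3mm xy -1.1 -0.3 F xyz [-0.3 -0.   4.7] T [-0.02  0.4  -0.01]
settled t13.03 h -22.3mm xy -1.1 -0.4 F xyz [ 1.6 -0.9  6.3] T [ 0.02  0.18 -0.02]
```

Contact came at -22.3 mm with no stop at -14 mm, so the lugs seem to have passed the slots. I'll check with a small light twist, then release, back off and look.

```bash
python3 - <<'E'
from h import *
dx,dy=-.001,-.0002
h=-.0222
for a in(-.27,-.35,-.31):
    p,R=at(h,a,-1,dx,dy);move_l(p,R,feed=.02,until_force=12);sleep(.1);rep(f"a{a}",dx,dy)
command_gripper(.035,20);sleep(.2);rep("open",dx,dy)
p,R=at(.03,-.31,-1,dx,dy);move_l(p,R,feed=.08)
movep(*at(.10,-.31,-1));movep([.42,-.02,.36],graspR(-.4,-1));sleep(.3);print(sense()["time_s"])
for n in("top","scene"):snap(n,5)
p,_=load("scene",5);q,_=load("top",5)
r=lambda t:cv2.resize(t,(400,400),interpolation=cv2.INTER_CUBIC)
cv2.imwrite("pics/g5.png",np.hstack([r(p[180:270,170:260]),r(q[110:200,170:260])])[:,:,::-1])
for n in("top","scene"):
    d=load(n,5)[1];D=cloud(n,d)-Cc;l=np.stack([D@Xc,D@Yc,D@Zc],-1);rho=np.hypot(l[...,0],l[...,1])
    f=np.median(l[...,2][(rho>.042)&(rho<.048)&(abs(l[...,2])<.01)])
    rt=l[...,2][(rho>.025)&(rho<.029)&(abs(l[...,2])<.02)]
    b=l[...,2][(rho<.03)&(l[...,2]>.03)&(l[...,2]<.06)]
    print(n,"face",f,"ring top",np.median(rt)-f,len(rt),"bar top",np.percentile(b,[50,90,97])-f,len(b))
E
```

```text
a-0.27 t13.40 h -22.2mm xy -1.0 -0.4 F xyz [-0.3 -1.7  1.3] T [-0.15  0.62 -0.03]
a-0.35 t13.75 h -22.2mm xy -1.0 -0.1 F xyz [-0.8  0.4  1.3] T [0.07 0.68 0.  ]
a-0.31 t14.10 h -22.2mm xy -1.0 -0.2 F xyz [-0.5  0.1  1.5] T [ 0.01  0.63 -0.01]
open t14.67 h -22.2mm xy -0.9 -0.2 F xyz [0.2 0.2 1.2] T [0.   0.51 0.01]
17.1333
top face 0.0012585442326520859 ring top -0.0011961735211972455 160 bar top [0.03963255 0.04184072 0.04251247] 151
scene face -0.000747371740288506 ring top -0.0006946741330539183 154 bar top [0.0384489  0.04100563 0.04137851] 217
```

View pics/g5.png

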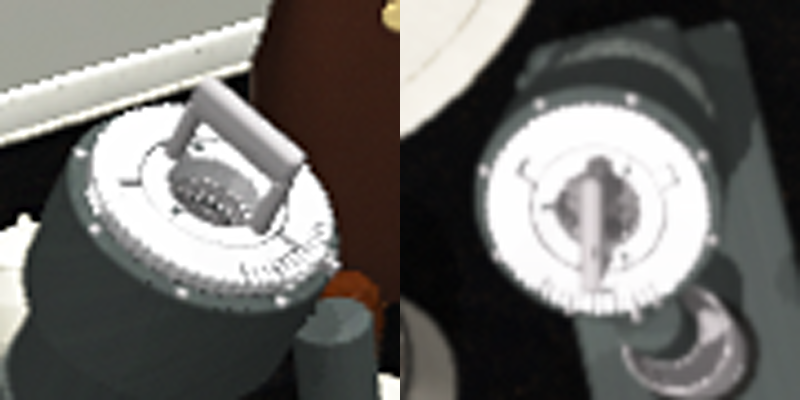

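The ring top lies 1 mm below the collar face and the bar top 41 mm above it, both as expected when home. The picture shows the lugs at (525,165), (670,175) and below the bail, sunk in their slots. The gripper is clear.

```bash
python3 -c "
from rig import *
print(finish_job())"
```

```text
the job is handed in; nothing more can be done
None
```

The burr carrier is fully home in the grind collar with its lugs sunk in the slots and released. I didn't touch the cup, brush, tamper or portafilter, and I handed the job in at about 17 s.

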